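Spin the inspection turntable and stop it on its index

TASK

Check that the inspection turntable runs freely, then park it: with a fingertip, flick the disc so that it spins by itself, at least at the pace of one turn in eight seconds, and let it run untouched for two seconds or more. Then brake it with a fingertip so that it stops with its tab facing the fixed pointer (pointer aiming at the tab), hold it still there for half a second, and take the finger away so that it stays there. Pinch and lift nothing, and leave the base and everything else on the bench where they stand.

Things in the scene. Friction and masses are not known exactly. Their poses are not given: they have to be found in the camera images.
- turntable: Round aluminium base of the inspection turntable, 180 mm diameter, 3 kg, standing loose on the bench; leave it where it stands. Origin on the wheel axis at bench height, z up. Along its +x a low arm runs out to an upright post (outer face 180 mm from the axis, top 64 mm above the bench) that carries the pointer.
- disc: Free-running black disc on that base, 240 mm diameter, 10 mm thick, about 0.5 kg, turning endlessly either way about its vertical axis. Flicked, it coasts twenty seconds or more, losing less than a tenth of its speed each second. Origin on the axis at its flat top face, 60 mm above the bench, z up; +x points to the tab, so its yaw minus the base's yaw is the tab's angle from the pointer.
- disc_top (a point): Centre of the disc's top face, on the axis. Around it a hub of 44 mm diameter, 11 mm high, and a peg; the ring from 72 to 118 mm from the axis is flat and bare but for painted ticks, and rubs well under a fingertip (a light press of a few newtons stops the disc at once, and a pressed fingertip can drag it round).
- tab_tip (a point): Middle of the outer edge, at top-face height, of the one square tab that sticks out from the disc's rim: 30 mm wide, flush with the top, reaching 140 mm from the axis. This is the index mark.
- pointer_tip (a point): Tip of the narrow fixed pointer on the base's post, 144 mm from the axis and aiming at it, level with the disc's top; the tab passes it with a 4 mm gap.
- peg (a point): Centre of the top of the one upright aluminium flick peg fixed on the disc, 16 mm diameter, 22 mm high above the disc's top, 62 mm from the axis, on the side opposite the tab. Once pushed, it comes round again after a full turn.
- jar: Bystander, leave alone: clear screw jar with black lid, 38 mm diameter, 45 mm high; origin at the centre of its underside. Stands near the turntable.
- spool: Bystander, leave alone: small black spool on end, 52 mm diameter, 36 mm high; origin at the centre of its underside. Near the turntable.
- heatsink: Bystander, leave alone: finned aluminium heat sink, 45 x 45 x 24 mm high; origin at the centre of its underside. Near the turntable.
- board: Bystander, leave alone: green circuit board lying flat, 110 x 150 mm, up to 19 mm high; origin at the centre of its underside.
- meter: Bystander, leave alone: grey handheld meter lying on its back, 150 x 80 x 45 mm high; origin at the centre of its underside.
- driver: Bystander, leave alone: screwdriver with a black handle lying on the bench, about 200 mm long, under 40 mm high.
- spray: Bystander, leave alone: upright blue spray can, 52 mm diameter, 120 mm high; origin at the centre of its underside.

How it is judged:
On the way, in this order (a step that is already met when the one before it is completed fails the run):
1. the disc spins by itself, nothing touching it, faster than a turn in about 8.4 s, for 1.5 s (angular speed of disc above 0.75 rad/s and contact force between disc and anything else below 0.02 N), for 1.5 s.
2. a fingertip holds the disc at rest with the tab at the pointer (tips within 17 mm) for 0.3 s (horizontal distance between tab_tip and pointer_tip below 0.017 m and angular speed of disc below 0.15 rad/s and contact force between the fingers and disc above 0.2 N), for 0.3 s.
At the end, for the whole second after the job is handed in: The disc rests, untouched, with the tab's tip within 17 mm of the pointer's tip (pointer aiming at the 30 mm tab); the base stands within 20 mm of where it was (horizontal distance between tab_tip and pointer_tip below 0.017 m and angular speed of disc below 0.05 rad/s and distance of turntable from where it was at the start of the episode below 0.02 m and angle between turntable's own z axis and vertical below 0.05 rad).
It fails at once if the turntable is dragged more than 20 mm, lifted or tipped (distance of turntable from where it was at the start of the episode above 0.02 m or angle between turntable's own z axis and vertical above 0.08 rad).
It fails at once if a bystander is moved more than 25 mm, lifted or knocked over (distance of any of jar, spool, heatsink, board, meter, driver, spray from where it was at the start of the episode above 0.025 m or angle between any of jar, spool, heatsink, board, meter, driver, spray's own z axis and vertical above 0.5 rad).
It also fails if it takes over 42 s, if anything falls off the work surface, if the arm or the gripper's body presses on something with over 40 N, if the wrist force passes 120 N, or if a joint passes its speed limit or range.

ROBOT

A 7-joint arm with a two-finger parallel gripper is mounted at the origin on the work surface. World frame = base frame: x ahead of the robot, y to its left, z up, the work surface at z = 0. Lengths are in m, angles in rad, forces in N, time in s.
With the tool pointing down it reaches from about 0.4 to 0.85 m from the base axis. Payload 10.4 kg.
Tool frame: the origin (TCP) lies at the very end of the fingers, on their centre line; the grasp point (between the pads) lies manip.hold_point_z behind it (manip.hold_point_z is the distance from the TCP to the grasp point, in m); z points along the fingers, x is the direction in which the jaws open and shut, and the axes are right-handed (so a half turn about z gives the same grasp; the last joint's range is limited). The gripper opens to 85 mm and grips with 20 to 120 N. Pads are 22 mm wide; open, the fingers measure 114 mm over their backs; the gripper's body (76 mm by 85 mm) begins 54 mm behind the grasp point. The pads swing forward as they close: fully open they stand 13 mm farther back than shut.
Start: joints at [1.123, 0.332, -0.065, 1.46, 0.022, 1.35, -0.088], TCP at [0.258, -0.569, 0.231] pointing down, gripper open.
Joint ranges: [-2.6, 2.6], [-0.5, 2.12], [-1.47, 1.34], [0.16, 2.42], [-1.27, 4.41], [0.06, 2.06], [-2.6, 2.6]. Speed limits (rad/s): [2.22, 2.22, 2.79, 2.79, 3.14, 3.14, 3.14].

INTERFACE

Orientations are given as a unit quaternion [x, y, z, w].
In Python, from workcell import readout, camera, camera_info, manip gives the robot as it stands.
- The arm moves only by the tool play_rows, never from a script. Its argument "rows" is a list of rows, each a list of 3 entries, a list of its own where there are three numbers: the shift along the world's x, y, z in mm, then the turn, a rotation vector about the world's x, y, z in degrees, then the finger opening in mm, from 0 to 85.4. In form: [[[tx, ty, tz], [rx, ry, rz], fingers], ...]. A call has 1 to 12 rows; each row shifts and turns the commanded pose from where the row before left it; what a row does not reach is not made up. A row lasts 1/8 s, in which the tool goes at most 62.5 mm and 10.7 degrees, less where a joint would pass 70% of its speed; a pose out of reach is approached as far as the arm can. A call with a gripper value outside its range is refused whole. The fingers move at their own pace and stop on an object; "force" is the grip in N (left out, the last holds). Time passes only in rows, so rows that do not move let the fingers close. It gives the time, the measured TCP pose, the force and the opening at its end, in the units of the state.
- readout.get_obs(): the state, without advancing time (a new reading comes with each control period).
- camera(name): name is "scene" or "top"; returns the picture (384x512x3 uint8, blue, green, red); there is no depth.
- camera_info(name): a dict with "fx", "fy", "cx", "cy" (pixels), "world_from_camera" (4x4, takes a point from camera to world coordinates). Camera axes: x right, y up, looking along -z (the intrinsics and any distortion apply to the point x, -y, -z); pixel columns grow to the right and rows downward; lengths in m; the calibration is good to about 2 mm. A picture is of the moment at which its call begins. camera_info takes no time and is no camera call.
- manip.hand_in(): hands the job in, once; it reports no verdict.
The state is a dict: "clock": time; "joint_pos": joint angles; "joint_velocities": joint speeds; "tau": joint torques, N m; "position": TCP position; "ee_rot": TCP orientation; "ft_force": force on the tool from outside, world axes, zero at the start; "torque": the same for the moment, N m; "grip_width": opening from 0.0 (shut) to 1.0 (fully open).
Only numpy, scipy, OpenCV 4.12 (cv2) and the standard library are available. Lean on these libraries where they do the work, as an engineer would, in place of code of your own. Each camera call takes 0.05 s, during which the arm holds its last target.

## Working session

There is one attempt and no reset: what is moved stays moved. The work goes in short steps, Python scripts to look and compute and a tool call to move; the robot and the scene stay as the last step left them, time stands still between calls to the robot, and variables do not carry over. Pictures are saved under pics/ and viewed, and the job is handed in when it is done.

Besides the shell and the picture viewer there is one more tool, called after "Request:" as name([rows], argument=value, ...), one row to a line, values as JSON. play_rows: Moves the arm, as the interface text tells. Its arguments: {"type":"object","properties":{"rows":{"type":"array"},"force":{"type":"number"}},"required":["rows"]}

```bash
mkdir -p pics; ls; python3 - <<'E'
from workcell import readout, camera, camera_info, manip
import cv2
for n in ("scene","top"):
    im=camera(n); cv2.imwrite(f"pics/{n}0.png",im)
    i=camera_info(n); print(n,i)
print(readout.get_obs()); print(manip.hold_point_z)
E
```

```text
pics
scene {'fx': 463.7698926368186, 'fy': 463.7698926368186, 'cx': 268.5685175043345, 'cy': 191.66893135633507, 'world_from_camera': array([[-0.6537495 , -0.64371199,  0.39780203,  1.20063721],
       [ 0.75660448, -0.54722565,  0.35790187,  0.55860784],
       [-0.01269825,  0.53495697,  0.84478387,  1.38140415],
       [ 0.        ,  0.        ,  0.        ,  1.        ]])}
top {'fx': 365.5280145585598, 'fy': 365.5280145585598, 'cx': 256.9678629652038, 'cy': 190.79345273798188, 'world_from_camera': array([[-5.33700358e-04,  9.94093593e-01, -1.08524856e-01,
         4.57099142e-01],
       [-9.99995670e-01, -2.16484570e-04,  2.93473897e-03,
        -8.08992796e-03],
       [ 2.89391124e-03,  1.08525952e-01,  9.94089404e-01,
         1.19769608e+00],
       [ 0.00000000e+00,  0.00000000e+00,  0.00000000e+00,
         1.00000000e+00]])}
{'clock': 0.1, 'joint_pos': array([ 1.12338584,  0.3327862 , -0.06469068,  1.46087747,  0.02160189,
        1.34990164, -0.08851538]), 'joint_velocities': array([ 1.53300336e-03,  4.04906688e-05,  1.09126139e-03, -1.19272755e-03,
       -6.47753518e-04, -5.91462150e-04, -5.51069608e-06]), 'tau': array([ 1.67354476e-03, -6.26743698e+01,  4.93804284e-02, -3.92428493e+01,
        1.63095247e-02,  6.95741401e-03, -1.51344545e-05]), 'position': array([ 0.25744126, -0.56913763,  0.23059989]), 'ee_rot': array([ 8.40280841e-01, -5.42150994e-01, -5.53303967e-04, -3.18878323e-04]), 'ft_force': array([ 0.63068114, -0.39584474, -0.20194037]), 'torque': array([-0.02269953,  0.03667415,  0.02622882]), 'grip_width': 0.996819213202845}
0.0187
```

View pics/scene0.png

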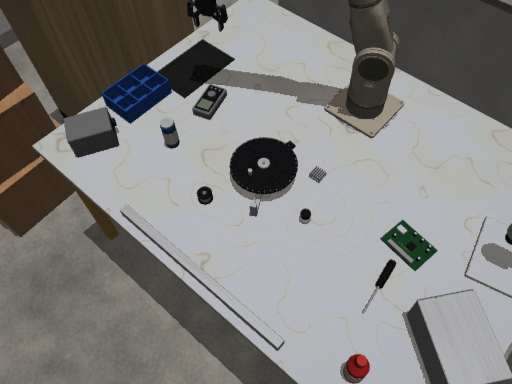

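View pics/top0.png

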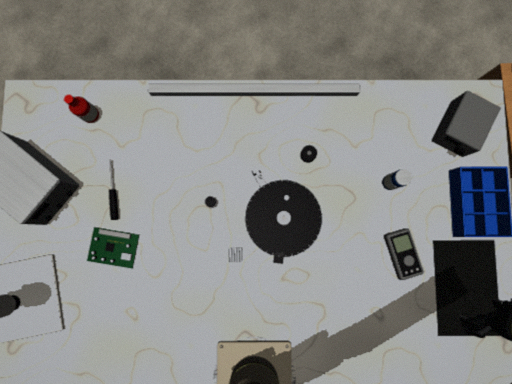

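The top view shows the disc at about (283,218), with the tab at (278,260) on the robot side and the peg at (286,198). The post and pointer are on the far side near (257,175). Next I'll enlarge both views.

```bash
cat > h.py <<'E'
import numpy as np, cv2
from workcell import readout, camera, camera_info, manip
def px2w(n,u,v,z):
    i=camera_info(n); T=i["world_from_camera"]
    d=T[:3,:3]@np.array([(u-i["cx"])/i["fx"],-(v-i["cy"])/i["fy"],-1]); o=T[:3,3]
    return o+d*(z-o[2])/d[2]
def w2px(n,p):
    i=camera_info(n); T=i["world_from_camera"]
    c=T[:3,:3].T@(np.asarray(p,float)-T[:3,3]); return np.array([i["cx"]+i["fx"]*c[0]/-c[2], i["cy"]-i["fy"]*c[1]/-c[2]])
E
python3 - <<'E'
import cv2
a=cv2.imread("pics/top0.png")[145:275,215:335]; cv2.imwrite("pics/topc.png",cv2.resize(a,None,fx=4.6,fy=4.6,interpolation=cv2.INTER_CUBIC))
a=cv2.imread("pics/scene0.png")[125:225,190:340]; cv2.imwrite("pics/scenec.png",cv2.resize(a,None,fx=5,fy=5,interpolation=cv2.INTER_CUBIC))
E
```

```text
(no output)
```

View pics/topc.png

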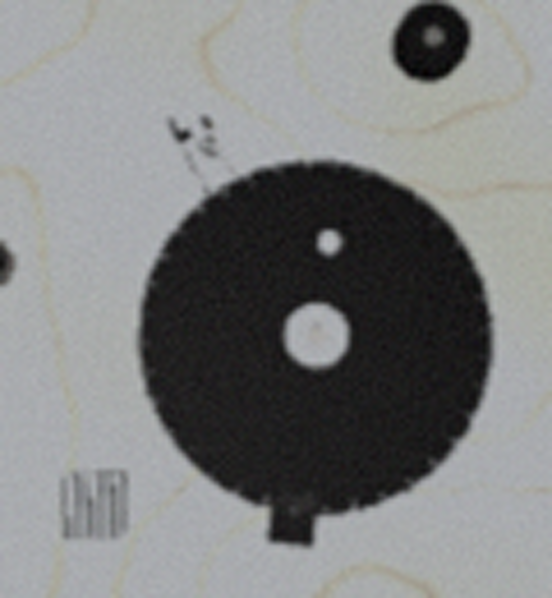

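View pics/scenec.png

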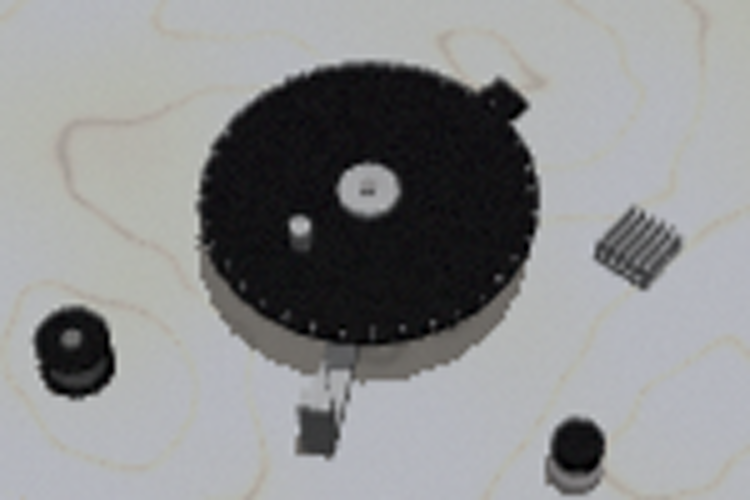

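```bash
python3 - <<'E'
from h import *
t=lambda u,v,z:px2w("top",215+u/4.6,145+v/4.6,z)
s=lambda u,v,z:px2w("scene",190+u/5,125+v/5,z)
def sh(n,p,c=None):
    d=p-c if c is not None else p*0; print(n,p.round(4), "r",np.hypot(*d[:2]).round(4),"az",np.degrees(np.arctan2(d[1],d[0])).round(1))
c=t(316,337,.060); sh("rim centre top",c)
ch=t(316,336,.071); sh("hub top",ch)
cs=s(369,190,.071); sh("hub scene",cs)
sh("rimL",t(140,337,.06),c); sh("rimR",t(492,337,.06),c);sh("rimU",t(316,161,.06),c);sh("rimD",t(316,515,.06),c)
sh("tab",t(290.5,543.5,.06),ch); sh("tab s",s(518,90,.06),cs)
sh("peg",t(329,241,.082),ch); sh("peg s",s(300,223,.082),cs)
sh("post mid?",t(195,130,.064),ch); sh("post s",s(316,400,.064),cs)
sh("post s bottom outer",s(316,455,.0),cs)
for n,u,v in(("spool",432,40),): sh(n,t(u,v,.036),ch)
sh("spool s",s(73,340,.036),cs)
sh("jar",px2w("top",211,202,.045),ch); sh("jar s",s(578,443,.045),cs)
sh("heat",t(95,505,.024),ch); sh("heat s",s(638,245,.024),cs)
sh("meter",px2w("top",403,253,.045),ch); sh("spray",px2w("top",400,179,.12),ch)
E
```

```text
rim centre top [ 0.4955 -0.0944  0.06  ] r 0.0 az -0.0
hub top [ 0.4958 -0.0936  0.071 ] r 0.0 az -0.0
hub scene [ 0.5049 -0.0865  0.071 ] r 0.0 az -0.0
rimL [0.4955 0.0244 0.06  ] r 0.1188 az 90.0
rimR [ 0.4954 -0.2133  0.06  ] r 0.1189 az -90.0
rimU [ 0.6154 -0.0954  0.06  ] r 0.1199 az -0.5
rimD [ 0.3769 -0.0934  0.06  ] r 0.1186 az 179.5
tab [ 0.3582 -0.0763  0.06  ] r 0.1387 az 172.8
tab s [ 0.3625 -0.0683  0.06  ] r 0.1436 az 172.7
peg [ 0.5585 -0.102   0.082 ] r 0.0633 az -7.6
peg s [ 0.5623 -0.0988  0.082 ] r 0.0586 az -12.1
post mid? [ 0.6362 -0.0128  0.064 ] r 0.162 az 29.9
post s [ 0.6526 -0.0041  0.064 ] r 0.1691 az 29.1
post s bottom outer [ 0.6585 -0.0023  0.    ] r 0.1751 az 28.7
spool [ 0.7046 -0.1796  0.036 ] r 0.2258 az -22.4
spool s [ 0.7135 -0.1753  0.036 ] r 0.2267 az -23.1
jar [0.5473 0.1338 0.045 ] r 0.2332 az 77.2
jar s [0.557  0.1419 0.045 ] r 0.2342 az 77.2
heat [0.3813 0.0561 0.024 ] r 0.1885 az 127.4
heat s [0.3928 0.0675 0.024 ] r 0.1905 az 126.1
meter [ 0.3877 -0.4667  0.045 ] r 0.3884 az -106.1
spray [ 0.61   -0.4375  0.12  ] r 0.3624 az -71.6
```

```bash
python3 - <<'E'
import cv2,numpy as np
a=cv2.imread("pics/top0.png")[160:205,235:290].astype(float)
a=np.clip((a-90)*1.8,0,255).astype('uint8'); a=cv2.resize(a,None,fx=12,fy=12,interpolation=cv2.INTER_CUBIC)
cv2.imwrite("pics/topd.png",a)
a=cv2.imread("pics/scene0.png")[190:220,240:275]; a=cv2.resize(a,None,fx=18,fy=18,interpolation=cv2.INTER_CUBIC)
cv2.imwrite("pics/scened.png",a)
E
```

```text
(no output)
```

View pics/topd.png

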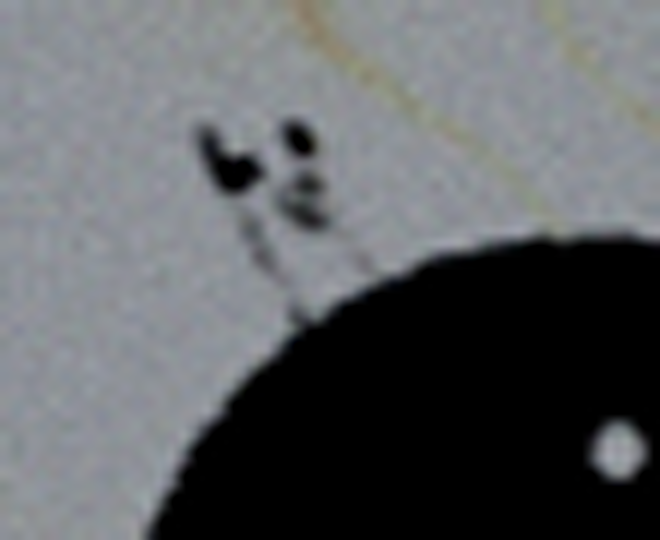

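View pics/scened.png

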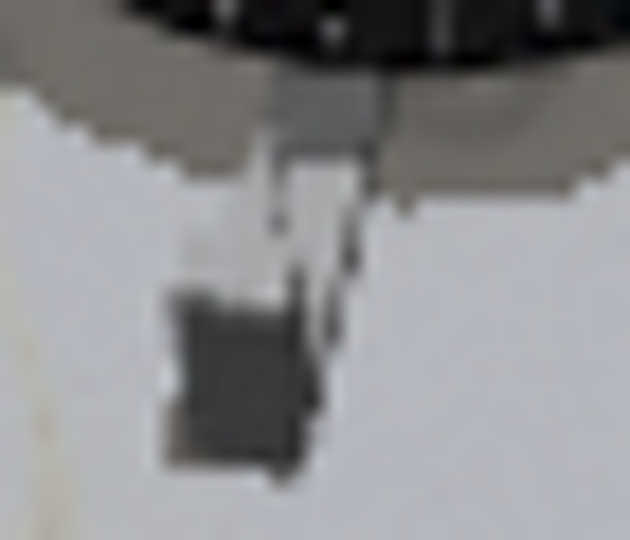

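Both views agree on the pointer azimuth (about 29°), the tab (about 173°) and the peg (about -8 to -10°). They differ by about (9,7) mm in absolute position, so I'll check against the closed fingertip once it's near the disc.

Request:
play_rows([
  [[30,41,-6],[0,0,-2.5],0],
  [[30,41,-6],[0,0,-2.5],0],
  [[30,41,-6],[0,0,-2.5],0],
  [[30,41,-6],[0,0,-2.5],0],
  [[30,41,-6],[0,0,-2.5],0],
  [[30,41,-6],[0,0,-2.5],0],
  [[30,41,-12],[0,0,-2.5],0],
  [[30,41,-25],[0,0,-2.5],0],
  [[30,41,-25],[0,0,-2.5],0],
  [[30,41,-25],[0,0,-1.8],0],
  [[0,0,0],[0,0,0],0],
  [[0,0,0],[0,0,0],0],
], force=40)

```text
clock: 1.6
position: [0.5573, -0.1598, 0.108]
ee_rot: [0.707, -0.707, -0.0, 0.0]
ft_force: [-0.6, -0.5, -0.3]
grip_width: 0.003
```

```bash
python3 - <<'E'
from h import *
for n in("scene","top"):
    im=camera(n); cv2.imwrite(f"pics/{n}1.png",im)
o=readout.get_obs(); p=o["position"]; print(o["clock"],p,o["ee_rot"],o["ft_force"],o["grip_width"])
for n in("scene","top"):
    q=w2px(n,p); print(n,q)
    x,y=[int(k) for k in q]; x0=max(0,x-60);y0=max(0,y-50)
    a=cv2.imread(f"pics/{n}1.png")[y0:y0+100,x0:x0+130]
    a=cv2.resize(a,None,fx=6,fy=6,interpolation=cv2.INTER_CUBIC); cv2.drawMarker(a,(int((q[0]-x0)*6),int((q[1]-y0)*6)),(0,0,255),0,14,1); cv2.imwrite(f"pics/{n}1c.png",a); print(x0,y0)
E
```

```text
1.7 [ 0.55727786 -0.16095899  0.10875102] [-7.06701676e-01  7.07511490e-01 -4.39481157e-04 -1.99267113e-04] [-1.17762108 -0.28086974  0.38328198] 0.0011099792358056067
scene [237.13502341 154.56663306]
177 104
top [306.98138052 196.99526106]
246 146
```

View pics/scene1c.png

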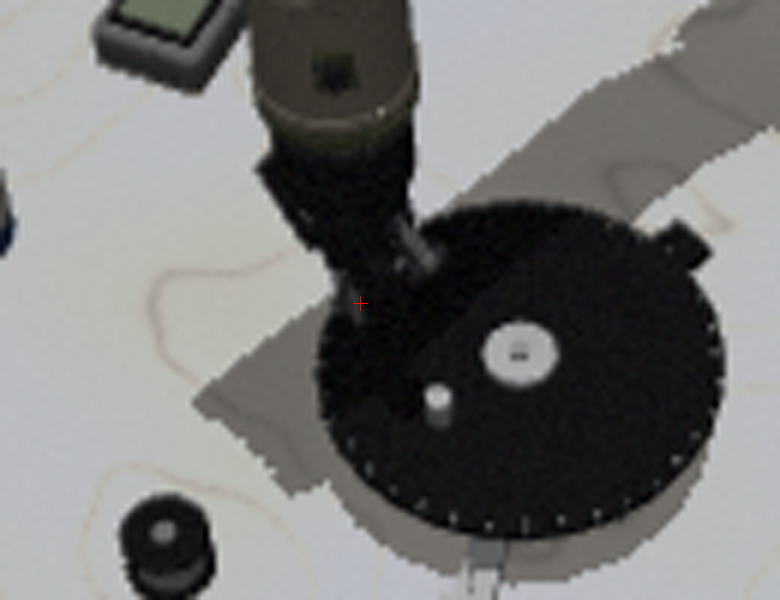

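View pics/top1c.png

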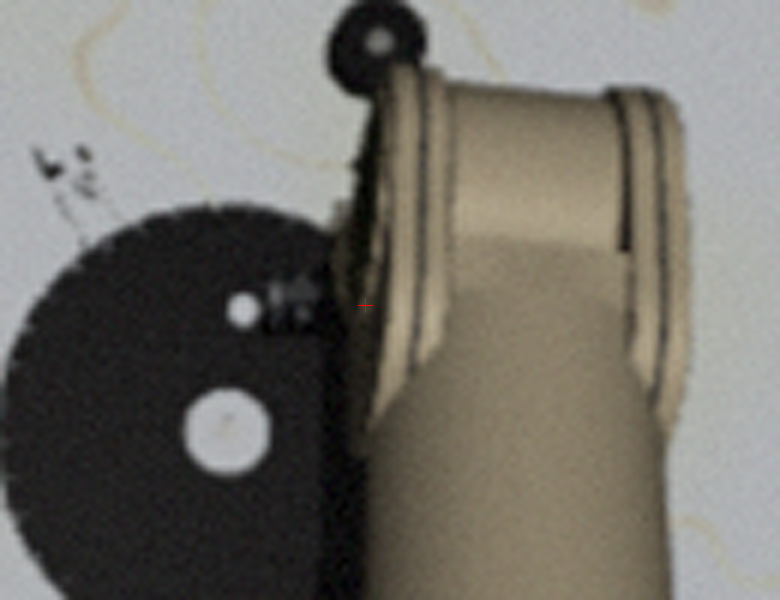

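```bash
python3 - <<'E'
from h import *
for n,(x0,y0,x1,y1) in dict(scene=(205,95,285,180),top=(265,170,330,225)).items():
    a=cv2.imread(f"pics/{n}1.png")[y0:y1,x0:x1].astype(float)
    a=np.clip(255*(a/90)**0.8,0,255).astype('uint8'); a=cv2.resize(a,None,fx=7 if n=="scene" else 10,fy=7 if n=="scene" else 10,interpolation=cv2.INTER_CUBIC)
    cv2.imwrite(f"pics/{n}1e.png",a)
E
```

```text
(no output)
```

View pics/scene1e.png

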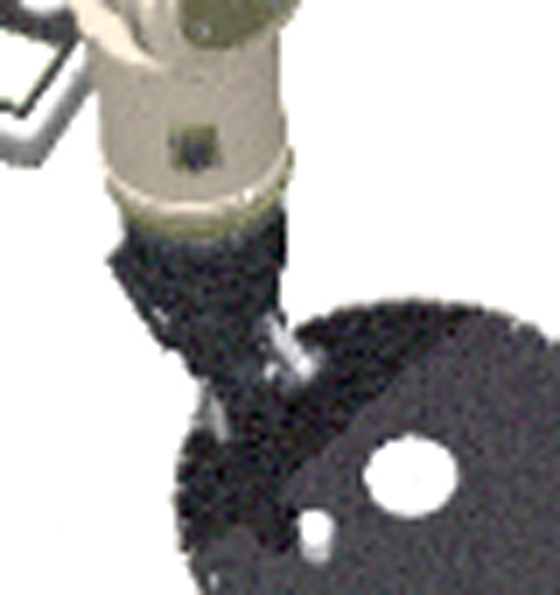

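View pics/top1e.png

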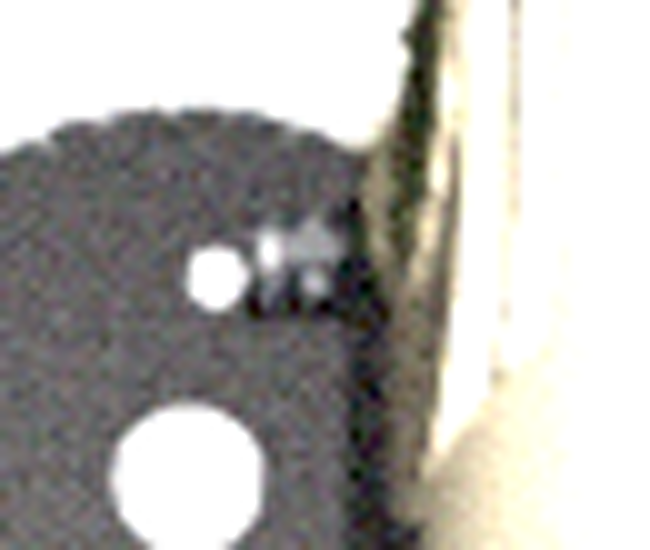

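```bash
python3 - <<'E'
from h import *
p=np.array([.5573,-.1605,.1085])
a=cv2.imread("pics/scene1e.png")
for h in (0,.03,.06,.09,.12,.15,.2):
    q=w2px("scene",p+[0,0,h]); x,y=(q-[205,95])*7; print(h,q.round(1),int(x),int(y)); cv2.circle(a,(int(x),int(y)),4,(0,0,255),-1)
for dy in(-.0145,.0145):
  for dx in(-.011,.011):
    x,y=(w2px("scene",p+[dx,dy,0])-[205,95])*7; cv2.circle(a,(int(x),int(y)),3,(0,255,0),-1)
cv2.imwrite("pics/s1f.png",a)
# base plate / robot base check: base axis
print(w2px("top",[0,0,0]),w2px("scene",[0,0,0]))
E
```

```text
0 [237.2 154.7] 225 417
0.03 [236.6 149.3] 221 380
0.06 [236.  143.8] 216 341
0.09 [235.3 138.1] 212 301
0.12 [234.6 132.1] 207 260
0.15 [233.9 126. ] 202 217
0.2 [232.7 115.3] 193 142
[253.34394654 378.00691955] [364.06460534 106.29411713]
```

View pics/s1f.png

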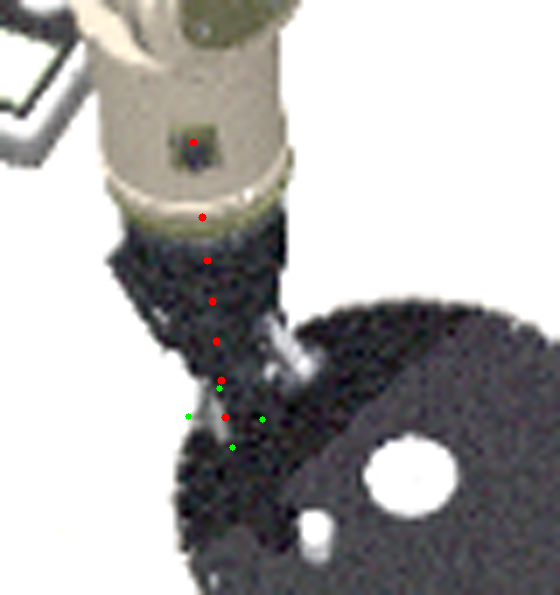

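The tool axis projects correctly in the scene view, with the wrist cylinder centred to about 1 px, so I give the scene view more weight. That puts the centre at about (0.502,-0.089) and the peg at about (0.561,-0.100). I'll lower beside the peg.

Request:
play_rows([
  [[4,8,-20],[0,0,0],0],
  [[0,2,-19],[0,0,0],0],
  [[0,0,0],[0,0,0],0],
])

```text
clock: 2.08
position: [0.56, -0.149, 0.0669]
ee_rot: [0.707, -0.707, -0.002, 0.001]
ft_force: [-0.1, 0.3, 1.0]
grip_width: 0.002
```

```bash
python3 - <<'E'
from h import *
n="scene"
im=camera(n); cv2.imwrite(f"pics/{n}2.png",im)
o=readout.get_obs(); p=o["position"]; print(o["clock"],p,o["ft_force"])
x0,y0=210,115
a=im[y0:y0+85,x0:x0+110].astype(float)
a=np.clip(255*(a/110)**0.7,0,255).astype('uint8'); a=cv2.resize(a,None,fx=7,fy=7,interpolation=cv2.INTER_CUBIC)
for dy in(-.0145,.0145):
  for dx in(-.011,.011):
    x,y=(w2px("scene",p+[dx,dy,0])-[x0,y0])*7; cv2.circle(a,(int(x),int(y)),3,(0,255,0),-1)
cv2.imwrite("pics/s2f.png",a)
E
```

```text
2.125 [ 0.56077238 -0.14940535  0.06819114] [0.92404349 1.18795066 0.22548157]
```

View pics/s2f.png

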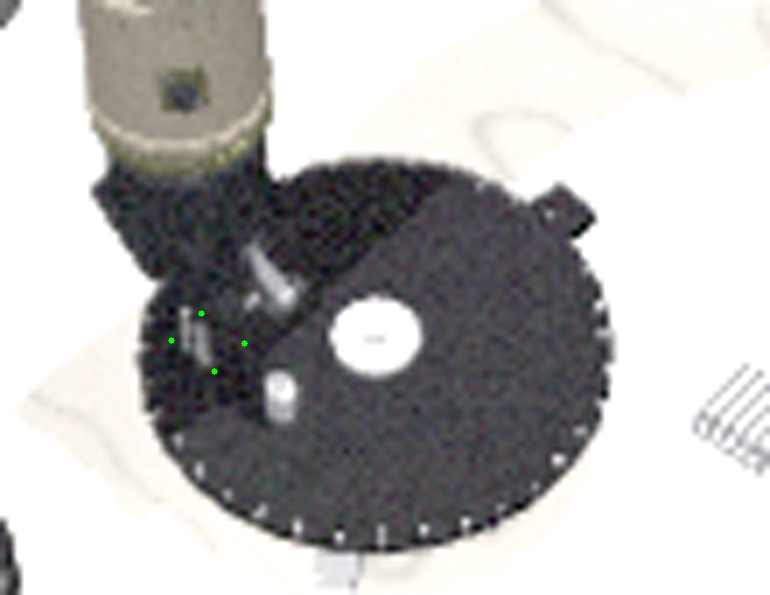

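The fingertip is in line with the peg, which is about 30 mm ahead of contact and 4 mm further out in x. Flicking now, with a slow approach, then a speed ramp, then lifting clear.

Request:
play_rows([
  [[3,6,0],[0,0,0],0],
  [[0,6,0],[0,0,0],0],
  [[0,6,0],[0,0,0],0],
  [[0,5,0],[0,0,0],0],
  [[0,5,0],[0,0,0],0],
  [[0,5,0],[0,0,0],0],
  [[0,6,0],[0,0,0],0],
  [[0,7,0],[0,0,0],0],
  [[0,8,0],[0,0,0],0],
  [[0,8,0],[0,0,0],0],
  [[-1,9,0],[0,0,0],0],
  [[0,-6,30],[0,0,0],0],
])

```text
clock: 3.62
position: [0.562, -0.0825, 0.0977]
ee_rot: [0.708, -0.706, -0.002, 0.001]
ft_force: [0.8, -0.9, 0.0]
grip_width: 0.001
```

```bash
cat > ang.py <<'E'
import sys
from h import *
k=sys.argv[1]
for n in ("scene","top"):
    t=readout.get_obs()["clock"]; im=camera(n); cv2.imwrite(f"pics/{n}{k}.png",im); print(n,t)
o=readout.get_obs(); print(o["clock"],o["position"],o["ft_force"])
a=cv2.imread(f"pics/scene{k}.png")[115:220,200:310].astype(float); a=np.clip(255*(a/150)**0.7,0,255).astype('uint8')
b=cv2.imread(f"pics/top{k}.png")[155:275,225:335].astype(float); b=np.clip(255*(b/150)**0.7,0,255).astype('uint8')
a=cv2.resize(a,None,fx=3.6,fy=3.6,interpolation=cv2.INTER_CUBIC); b=cv2.resize(b,None,fx=3.6,fy=3.6,interpolation=cv2.INTER_CUBIC)
c=np.zeros((432,792,3),np.uint8); c[:378,:396]=a; c[:432,396:]=b; cv2.imwrite(f"pics/c{k}.png",c)
E
python3 ang.py 3
```

```text
scene 3.625
top 3.675
3.725 [ 0.56531848 -0.08466112  0.10219256] [ 0.78920543 -0.52150246  0.30520574]
```

View pics/c3.png

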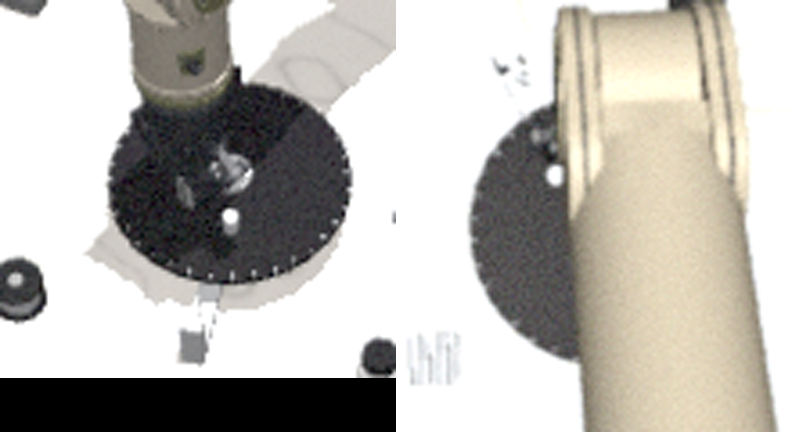

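Request:
play_rows([
  [[-24,-24,0],[0,0,0],0],
  [[-24,-24,0],[0,0,0],0],
  [[-24,-24,-5],[0,0,0],0],
  [[-24,-24,-10],[0,0,0],0],
])

```text
clock: 4.22
position: [0.467, -0.181, 0.0842]
ee_rot: [0.707, -0.707, 0.0, -0.0]
ft_force: [-0.2, -0.9, -0.0]
grip_width: 0.004
```

```bash
python3 ang.py 4; python3 -c "
from h import *
C=np.array([.504,-.087])
p=px2w('scene',200+230/3.6,115+215/3.6,.082);print(p,np.degrees(np.arctan2(*(p[:2]-C)[::-1])))"
```

```text
scene 4.225
top 4.275
4.325 [ 0.46438094 -0.18306922  0.0829543 ] [-0.3653252  -0.48697809 -0.12949935]
[ 0.54751215 -0.04854032  0.082     ] 41.47294153552009
```

View pics/c4.png

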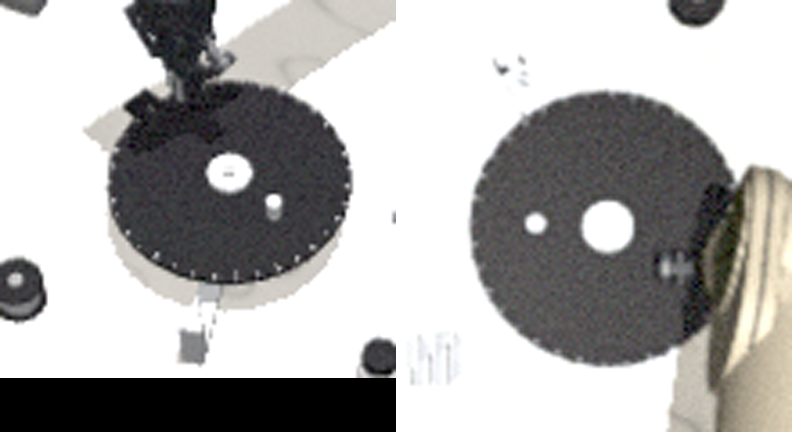

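```bash
cat > pa.py <<'E'
from h import *
def s(u,v): 
    p=px2w('scene',200+u/3.6,115+v/3.6,.082); d=p[:2]-np.array([.5045,-.087]); return np.degrees(np.arctan2(d[1],d[0]))%360,np.hypot(*d)
def t(u,v):
    p=px2w('top',225+(u-396)/3.6,155+v/3.6,.082); d=p[:2]-px2w('top',215+316/4.6,145+336/4.6,.071)[:2]; return np.degrees(np.arctan2(d[1],d[0]))%360,np.hypot(*d)
E
python3 -c "
from pa import *
print(s(230,215),s(273,201),t(536,223))"
```

```text
(np.float64(41.80176155637899), np.float64(0.057699148844072)) (np.float64(85.62655766192174), np.float64(0.059136415594363785)) (np.float64(87.20140791333166), np.float64(0.06123986644930837))
```

Spin is about 73°/s (1.27 rad/s). The finger hovers over the bare ring while the disc coasts.

Request:
play_rows([
  [[0,0,-8],[0,0,0],0],
  [[0,0,-6],[0,0,0],0],
  [[0,0,0],[0,0,0],0],
  [[0,0,0],[0,0,0],0],
  [[0,0,0],[0,0,0],0],
  [[0,0,0],[0,0,0],0],
  [[0,0,0],[0,0,0],0],
])

```text
clock: 5.2
position: [0.4677, -0.1805, 0.0705]
ee_rot: [0.707, -0.707, 0.0, -0.0]
ft_force: [-0.4, 0.2, 0.6]
grip_width: -0.002
```

```bash
python3 ang.py 5
```

```text
scene 5.2
top 5.25
5.3 [ 0.46762359 -0.18048256  0.07038292] [0.60893957 0.28101274 0.14829363]
```

View pics/c5.png

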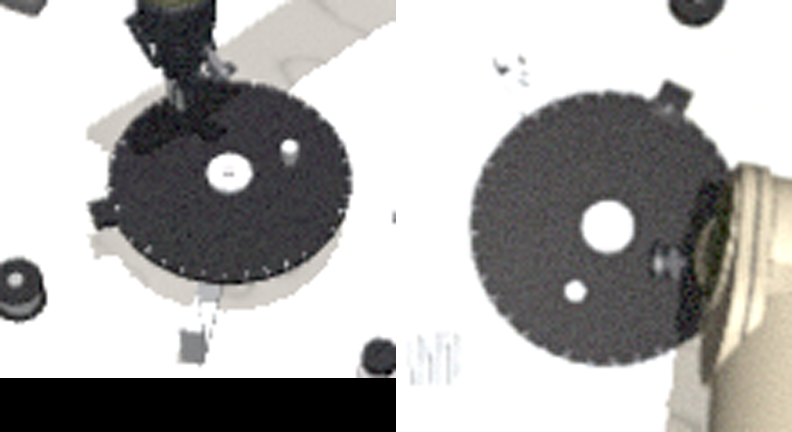

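```bash
python3 -c "
from pa import *
print(s(289,147),t(575,291))
p=px2w('top',225+(683-396)/3.6,155+92/3.6,.06); d=p-px2w('top',215+316/4.6,145+336/4.6,.071); print(p,np.degrees(np.arctan2(d[1],d[0])),np.hypot(d[0],d[1]))"
```

```text
(np.float64(151.35254732933603), np.float64(0.06160187631885289)) (np.float64(152.2537950182718), np.float64(0.06118853543557425))
[ 0.61362521 -0.16150024  0.06      ] -29.946340094079716 0.13603153606625087
```

The peg is at 152° at t=5.25, turning at about 63°/s, and the target is 209°. I'll time the press for about t=6.13.

Request:
play_rows([
  [[0,0,0],[0,0,0],0],
  [[0,0,0],[0,0,0],0],
  [[0,0,0],[0,0,0],0],
  [[0,0,0],[0,0,0],0],
  [[0,0,-4],[0,0,0],0],
  [[0,0,-4],[0,0,0],0],
  [[0,0,-5],[0,0,0],0],
])

```text
clock: 6.18
position: [0.4703, -0.1814, 0.0597]
ee_rot: [0.707, -0.707, 0.003, -0.001]
ft_force: [-2.8, -0.1, 44.2]
grip_width: -0.002
```

```bash
python3 ang.py 6
```

```text
scene 6.175
top 6.225
6.275 [ 0.47068429 -0.1815298   0.05995087] [-0.90351228  0.10754004 22.0627574 ]
```

View pics/c6.png

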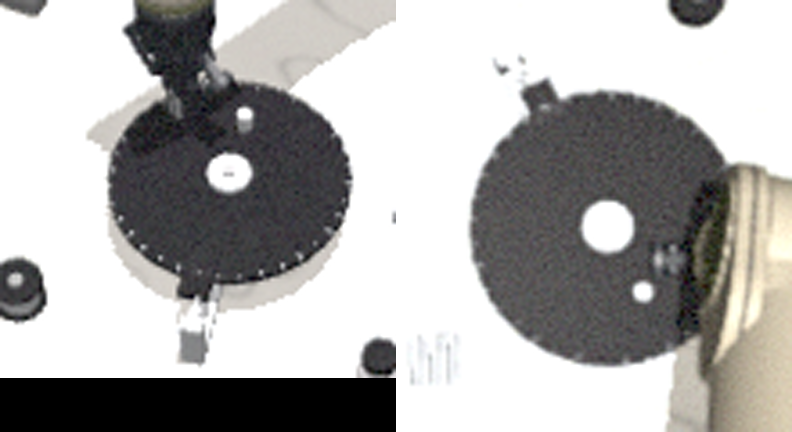

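It stopped near the pointer, and the press force reads 22 N after a 44 N peak. Now I'll measure the tab angle closely.

```bash
python3 - <<'E'
from h import *
from pa import *
print(s(244,114),t(643,291))
C=px2w('top',215+316/4.6,145+336/4.6,.071)[:2]; u=np.radians(29.3)
# pointer tip predicted
a=cv2.imread("pics/top6.png")[160:205,235:290].astype(float); a=np.clip((a-20)*1.5,0,255).astype('uint8'); a=cv2.resize(a,None,fx=12,fy=12,interpolation=cv2.INTER_CUBIC)
b=cv2.imread("pics/scene6.png")[180:225,235:275].astype(float); b=np.clip(b*1.4,0,255).astype('uint8'); b=cv2.resize(b,None,fx=12,fy=12,interpolation=cv2.INTER_CUBIC)
cv2.imwrite("pics/t6d.png",a); cv2.imwrite("pics/s6d.png",b)
E
```

```text
(np.float64(208.10156487209593), np.float64(0.06389611040514312)) (np.float64(207.96220784212707), np.float64(0.06134775331460864))
```

View pics/t6d.png

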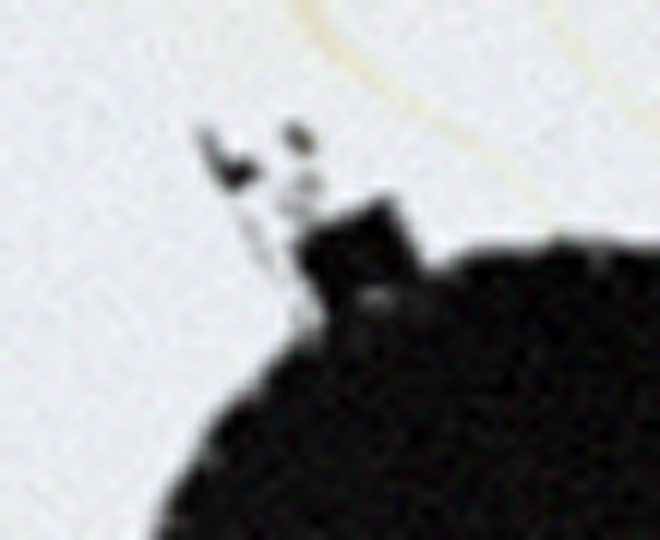

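View pics/s6d.png

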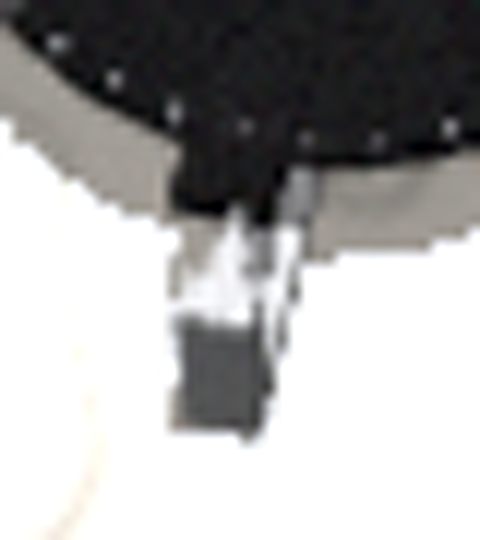

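```bash
python3 - <<'E'
from h import *
f=lambda u,v,z=.06:px2w("scene",235+u/12,180+v/12,z)
a=f(235,214);b=f(225,214);print("pointer",a,"tabmid",b,np.linalg.norm(a-b))
C=np.array([.5045,-.087])
for p in(a,b): d=p[:2]-C; print(np.degrees(np.arctan2(d[1],d[0])),np.hypot(*d))
g=px2w("top",235+345/12,160+222/12,.06); d=g[:2]-px2w('top',215+316/4.6,145+336/4.6,.071)[:2]; print("tab top",np.degrees(np.arctan2(d[1],d[0])),np.hypot(*d))
c=px2w('top',215+316/4.6,145+336/4.6,.071)
for az in (24,29.3,34):
  e=[c[0]+.144*np.cos(np.radians(az)),c[1]+.144*np.sin(np.radians(az)),.06]; e2=[c[0]+.17*np.cos(np.radians(az)),c[1]+.17*np.sin(np.radians(az)),.064]
  print(az,(w2px("top",e)-[235,160])*12,(w2px("top",e2)-[235,160])*12)
E
```

```text
pointer [ 0.62718547 -0.02091493  0.06      ] tabmid [ 0.62899309 -0.02304027  0.06      ] 0.002790078754627789
28.309320717418256 0.13935192851181372
27.19234469955399 0.13996205694517957
tab top 26.049950231806818 0.13847344082599602
24 [353.48186726 194.99794315] [313.18692823 102.92061794]
29.3 [308.1089581  217.57295048] [259.52085585 129.54302272]
34 [269.74367127 241.02185513] [214.12701908 157.20268429]
```

Request:
play_rows([
  [[0,0,0],[0,0,0],0],
  [[0,0,0],[0,0,0],0],
  [[0,0,0],[0,0,0],0],
  [[0,0,0],[0,0,0],0],
])

```text
clock: 6.78
position: [0.4705, -0.1815, 0.06]
ee_rot: [0.707, -0.707, 0.003, -0.001]
ft_force: [-0.1, -0.7, 19.5]
grip_width: -0.002
```

The tab sits 1–3° short of the pointer, which is inside the tolerance. I'll nudge it slightly with the pressed finger to add margin and hold there.

Request:
play_rows([
  [[1,-0.4,0],[0,0,0],0],
  [[1,-0.4,0],[0,0,0],0],
  [[1,-0.3,0],[0,0,0],0],
  [[0,0,0],[0,0,0],0],
  [[0,0,0],[0,0,0],0],
  [[0,0,0],[0,0,0],0],
  [[0,0,0],[0,0,0],0],
  [[0,0,0],[0,0,0],0],
  [[0,0,0],[0,0,0],0],
])

```text
clock: 7.9
position: [0.4734, -0.1824, 0.0599]
ee_rot: [0.707, -0.707, 0.003, -0.001]
ft_force: [-0.9, 0.3, 21.0]
grip_width: 0.003
```

```bash
python3 ang.py 7; python3 - <<'E'
from h import *
a=cv2.imread("pics/top7.png")[160:205,235:290].astype(float); a=np.clip((a-20)*1.5,0,255).astype('uint8'); a=cv2.resize(a,None,fx=7,fy=7,interpolation=cv2.INTER_CUBIC)
b=cv2.imread("pics/scene7.png")[180:225,235:275].astype(float); b=np.clip(b*1.4,0,255).astype('uint8'); b=cv2.resize(b,None,fx=12,fy=12,interpolation=cv2.INTER_CUBIC)
cv2.imwrite("pics/s7d.png",b)
E
```

```text
scene 7.9
top 7.95
8.0 [ 0.47337717 -0.1823588   0.05992781] [-0.6269655  -0.35119869 21.26292552]
```

View pics/s7d.png

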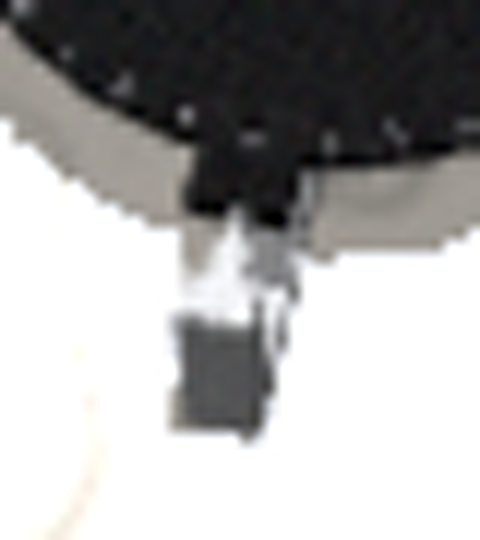

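View pics/c7.png

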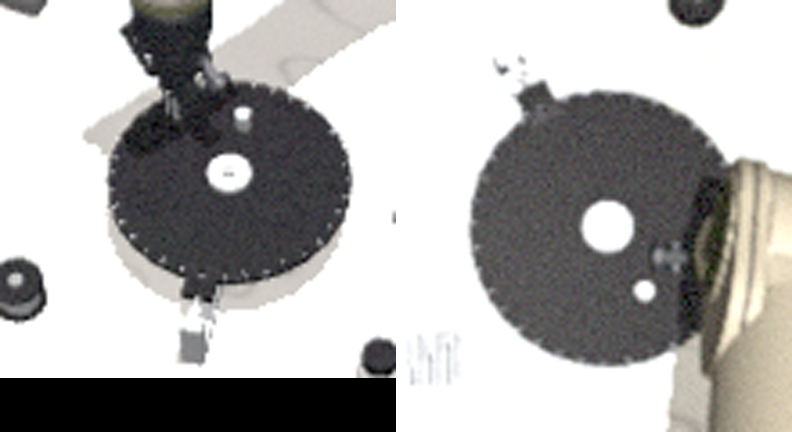

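The tab (crop columns 188–298) is now centred on the pointer apex (about 237), roughly 2 mm off. I'll lift straight up gently.

Request:
play_rows([
  [[0,0,1],[0,0,0],0],
  [[0,0,1],[0,0,0],0],
  [[0,0,1],[0,0,0],0],
  [[0,0,2],[0,0,0],0],
  [[0,0,10],[0,0,0],0],
  [[0,0,20],[0,0,0],0],
  [[0,0,20],[0,0,0],0],
  [[0,0,0],[0,0,0],0],
  [[0,0,0],[0,0,0],0],
  [[0,0,0],[0,0,0],0],
  [[0,0,0],[0,0,0],0],
])

```text
clock: 9.38
position: [0.4703, -0.1814, 0.1118]
ee_rot: [0.707, -0.707, -0.0, 0.0]
ft_force: [0.1, 0.2, -0.3]
grip_width: -0.006
```

```bash
python3 ang.py 8; python3 - <<'E'
from h import *
b=cv2.imread("pics/scene8.png")[180:225,235:275].astype(float); b=np.clip(b*1.4,0,255).astype('uint8'); b=cv2.resize(b,None,fx=12,fy=12,interpolation=cv2.INTER_CUBIC)
cv2.imwrite("pics/s8d.png",b)
E
```

```text
scene 9.375
top 9.425
9.475 [ 0.47043593 -0.18151462  0.11201146] [-0.00154253 -0.33889516 -0.22372606]
```

View pics/s8d.png

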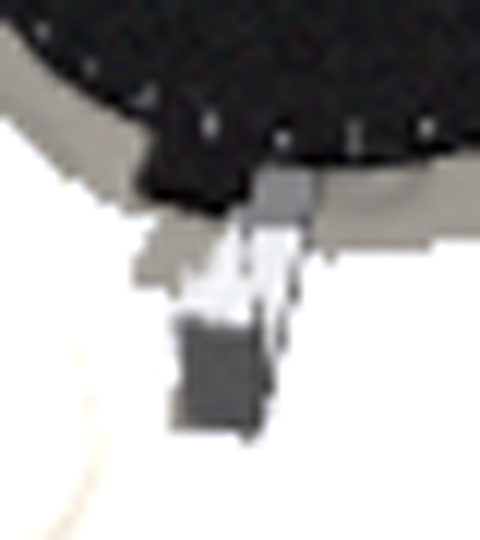

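View pics/c8.png

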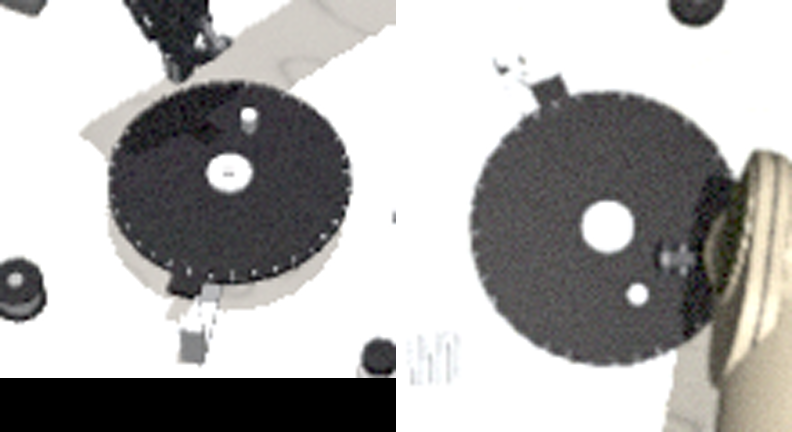

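The disc went back a few degrees on release, because the arm's elastic deflection under 21 N unloaded through the finger. Checking whether it's at rest.

Request:
play_rows([
  [[0,0,-20],[0,0,0],0],
  [[0,0,-10],[0,0,0],0],
  [[0,0,0],[0,0,0],0],
  [[0,0,0],[0,0,0],0],
])

```text
clock: 9.98
position: [0.4709, -0.1816, 0.0828]
ee_rot: [0.707, -0.707, 0.0, -0.0]
ft_force: [0.4, -0.3, 0.7]
grip_width: 0.005
```

```bash
python3 ang.py 9; python3 - <<'E'
from h import *
b=cv2.imread("pics/scene9.png")[180:225,235:275].astype(float); b=np.clip(b*1.4,0,255).astype('uint8'); b=cv2.resize(b,None,fx=12,fy=12,interpolation=cv2.INTER_CUBIC)
cv2.imwrite("pics/s9d.png",b)
E
```

```text
scene 9.975
top 10.025
10.075 [ 0.47097948 -0.18169468  0.08292323] [0.50033661 0.21434199 0.59331834]
```

View pics/s9d.png

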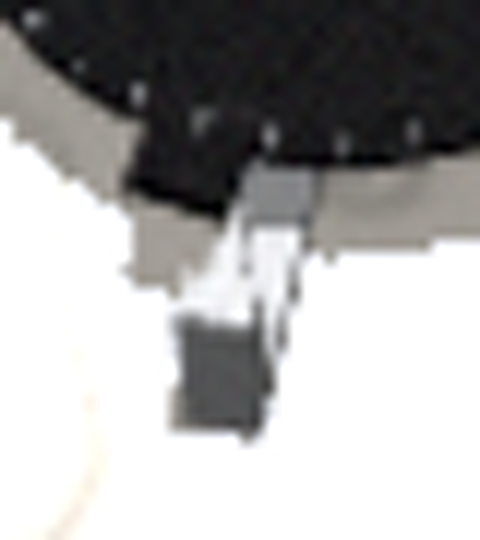

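It's drifting slowly clockwise at about 0.03 rad/s, so I'll redo the hold with a light press, which leaves little stored deflection. First, descend to just above the surface.

Request:
play_rows([
  [[0,0,-12],[0,0,0],0],
  [[0,0,-8],[0,0,0],0],
  [[0,0,-1.5],[0,0,0],0],
  [[0,0,0],[0,0,0],0],
])

```text
clock: 10.58
position: [0.4706, -0.1815, 0.0607]
ee_rot: [0.707, -0.707, -0.0, 0.0]
ft_force: [1.0, 0.7, 0.5]
grip_width: -0.002
```

Request:
play_rows([
  [[0,0,-0.5],[0,0,0],0],
  [[0,0,-0.5],[0,0,0],0],
  [[0,0,-0.3],[0,0,0],0],
  [[0,0,0],[0,0,0],0],
])

```text
clock: 11.08
position: [0.4712, -0.1817, 0.0601]
ee_rot: [0.707, -0.707, 0.001, -0.0]
ft_force: [-0.1, -0.1, 5.2]
grip_width: -0.001
```

```bash
cat > sh.py <<'E'
import sys
from h import *
k=sys.argv[1]; t=readout.get_obs()["clock"]; im=camera("scene"); o=readout.get_obs(); print(t,o["position"],o["ft_force"])
b=im[180:225,235:275].astype(float); b=np.clip(b*1.4,0,255).astype('uint8'); b=cv2.resize(b,None,fx=12,fy=12,interpolation=cv2.INTER_CUBIC)
cv2.imwrite(f"pics/s{k}d.png",b)
E
python3 sh.py 10
```

```text
11.075 [ 0.47112971 -0.18174646  0.06010744] [-0.28859365  0.54402889  4.80363974]
```

View pics/s10d.png

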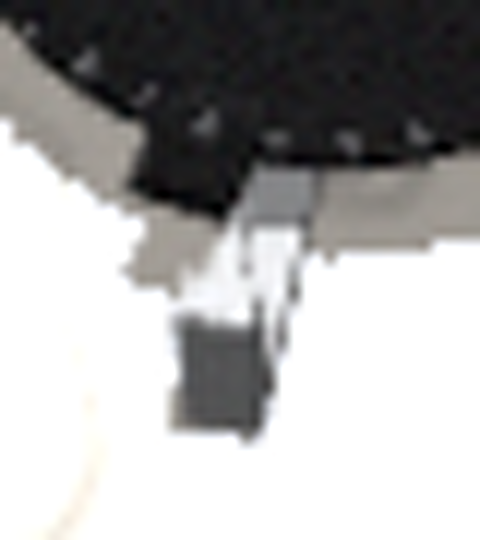

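```bash
python3 - <<'E'
from h import *
f=lambda u,v,z=.06:px2w("scene",235+u/12,180+v/12,z)
C=np.array([.5045,-.087])
for n,u,v in(("ptr",237,214),("tab",180,203),("tabc1",133,190),("tabc2",228,216)):
    p=f(u,v); d=p[:2]-C; print(n,p,np.degrees(np.arctan2(d[1],d[0])),np.hypot(*d))
E
```

```text
ptr [ 0.62682396 -0.02048988  0.06      ] 28.53385948777166 0.13923629488903308
tab [ 0.63445069 -0.03502167  0.06      ] 21.80067086791028 0.13996045226710901
tabc1 [ 0.63979882 -0.04790551  0.06      ] 16.1166074340846 0.1408337672319502
tabc2 [ 0.62893887 -0.02196639  0.06      ] 27.592240946997727 0.1404079873946098
```

Need about +6.7°. I'll drag slowly along the arc under light pressure.

Request:
play_rows([
  [[1.2,-0.4,0],[0,0,0],0],
  [[1.2,-0.4,0],[0,0,0],0],
  [[1.2,-0.4,0],[0,0,0],0],
  [[1.2,-0.4,0],[0,0,0],0],
  [[1.2,-0.4,0],[0,0,0],0],
  [[1.2,-0.3,0],[0,0,0],0],
  [[1.2,-0.3,0],[0,0,0],0],
  [[1.2,-0.3,0],[0,0,0],0],
  [[1.2,-0.3,0],[0,0,0],0],
  [[0.6,-0.1,0],[0,0,0],0],
  [[0,0,0],[0,0,0],0],
  [[0,0,0],[0,0,0],0],
])

```text
clock: 12.62
position: [0.4826, -0.1849, 0.0601]
ee_rot: [0.707, -0.707, 0.001, -0.0]
ft_force: [0.3, 1.9, 5.2]
grip_width: -0.001
```

Request:
play_rows([
  [[0,0,0],[0,0,0],0],
  [[0,0,0],[0,0,0],0],
  [[0,0,0],[0,0,0],0],
  [[0,0,0],[0,0,0],0],
])

```text
clock: 13.12
position: [0.4826, -0.1848, 0.0601]
ee_rot: [0.707, -0.707, 0.001, -0.0]
ft_force: [-0.5, 0.9, 6.1]
grip_width: -0.005
```

```bash
python3 sh.py 11
```

```text
13.125 [ 0.48260771 -0.18482187  0.06012175] [-0.75941192  1.05482469  4.88499761]
```

View pics/s11d.png

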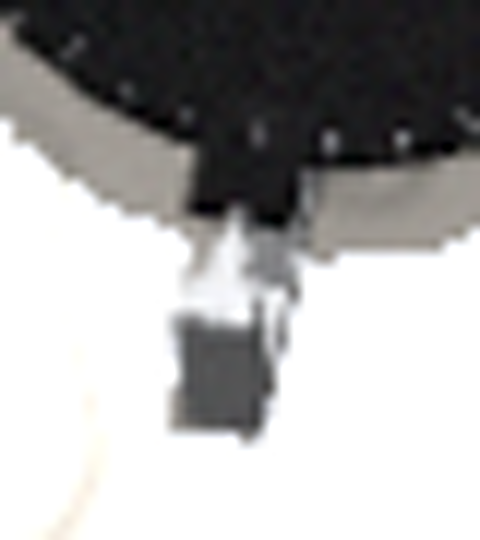

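The tab spans 192–298 with the pointer at 237. That's aligned, about 2 mm past, held still with about 5 N. Releasing very slowly.

Request:
play_rows([
  [[0,0,0.1],[0,0,0],0],
  [[0,0,0.1],[0,0,0],0],
  [[0,0,0.1],[0,0,0],0],
  [[0,0,0.1],[0,0,0],0],
  [[0,0,0.1],[0,0,0],0],
  [[0,0,0.1],[0,0,0],0],
  [[0,0,0.1],[0,0,0],0],
  [[0,0,0.1],[0,0,0],0],
  [[0,0,0.1],[0,0,0],0],
  [[0,0,0.1],[0,0,0],0],
  [[0,0,0.1],[0,0,0],0],
  [[0,0,0.2],[0,0,0],0],
])

```text
clock: 14.68
position: [0.4818, -0.185, 0.0607]
ee_rot: [0.707, -0.707, -0.0, 0.0]
ft_force: [0.6, 0.5, 0.3]
grip_width: -0.001
```

Request:
play_rows([
  [[0,0,0.5],[0,0,0],0],
  [[0,0,1],[0,0,0],0],
  [[0,0,5],[0,0,0],0],
  [[0,0,20],[0,0,0],0],
  [[0,0,20],[0,0,0],0],
  [[0,0,0],[0,0,0],0],
])

```text
clock: 15.42
position: [0.483, -0.1852, 0.1089]
ee_rot: [0.707, -0.707, 0.001, -0.001]
ft_force: [0.0, -0.1, -0.3]
grip_width: -0.004
```

```bash
python3 sh.py 12
```

```text
15.425 [ 0.48234253 -0.1850323   0.10775926] [ 0.72553865 -0.33038773 -0.19983773]
```

Request:
play_rows([
  [[0,0,0],[0,0,0],0],
  [[0,0,0],[0,0,0],0],
  [[0,0,0],[0,0,0],0],
  [[0,0,0],[0,0,0],0],
  [[0,0,0],[0,0,0],0],
  [[0,0,0],[0,0,0],0],
  [[0,0,0],[0,0,0],0],
  [[0,0,0],[0,0,0],0],
])

```text
clock: 16.48
position: [0.482, -0.1849, 0.1074]
ee_rot: [0.707, -0.707, 0.0, 0.0]
ft_force: [0.3, 0.8, -0.0]
grip_width: 0.002
```

```bash
python3 sh.py 13; python3 -c "
import cv2,numpy as np
cv2.imwrite('pics/cmp.png',np.hstack([cv2.resize(cv2.imread(f'pics/s{k}d.png'),(384,432)) for k in(12,13)]))"
```

```text
16.475 [ 0.48201331 -0.18484875  0.10734238] [-0.51073635 -0.47179676 -0.53146997]
```

View pics/cmp.png

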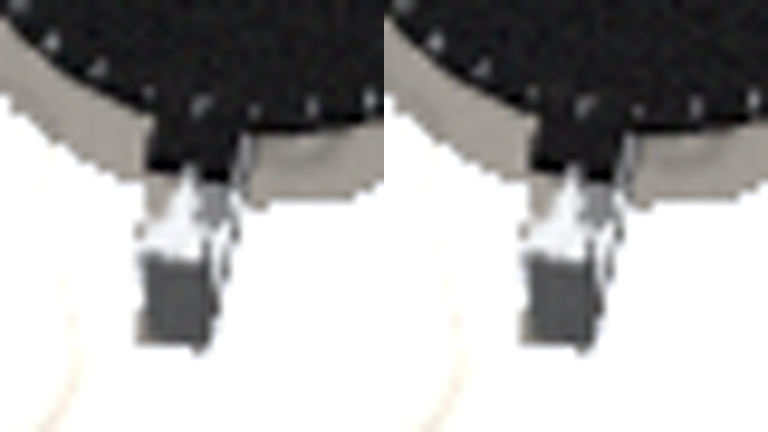

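The two pictures, 1.05 s apart, are identical: the tab is at rest and centred on the pointer to about 2–3 mm. Handing in.

```bash
python3 -c "
from workcell import manip,readout
print(readout.get_obs()['clock']); print(manip.hand_in())"
```

```text
16.525
the job is handed in; nothing more can be done
None
```

The turntable spins freely and is parked with its tab at the pointer. I handed the job in at 16.5 s; no verdict is reported.

- **Spin:** I flicked the disc by its peg. It ran untouched for about 2.5 s, at about 1.27 rad/s early on and about 1.1 rad/s just before braking.
- **First brake:** The fingertip stopped the disc within 1–3° of the pointer, and I held it there for well over half a second. The press was harder than planned, with a 44 N peak and about 21 N held. When I lifted the finger, the arm sprang back and turned the disc about 6° away, with a slow drift.
- **Second brake:** I stopped it again with about 5 N, dragged the tab slowly back to the pointer, held it still, and lifted off very slowly.
- **Last check:** Two pictures 1.05 s apart, with the finger about 47 mm above the disc, show no movement. The tab's middle is about 2–3 mm from the pointer tip.

**Disagreements:** The two cameras differed by about 11 mm on absolute positions. I relied mainly on the scene view, which matched the arm's own reading. They agreed on the angles to within a few degrees. I did not measure the bystanders again, but the arm went nowhere near them, and the base and pointer post look unchanged in the pictures.

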